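Set the jig's length stop to a sample offcut

TASK

Set the length stop of the jig by the pale square-section offcut: slide the blue carriage open, lay the offcut on the bench lengthways, flush against the jig's fence, and slide the carriage up so that the offcut is held, with no gap, between it and the dark wooden end stop. Leave the offcut and carriage so, and do not disturb the darker, flatter offcut.

Things in the scene. Friction and masses are not known exactly. Their poses are not given: they have to be found in the camera images.
- jig: Jig fixed to the bench. Origin: on the bench, at the inner corner of fence face and end stop face; x points through the fence away from the robot, y left along the fence, z up. Wooden fence, metal strip on top: x 0 to 30 mm, y -220 to 25, 32 high; small flanges behind to x = 62. Dark wooden end stop: x -48 to 30, y 0 to 26, 45 high. In front of the fence (x < 0) is bare bench.
- carriage (a joint): Gap in m between the end stop's face and the blue carriage's jaw face, which is thus at jig y = -value. 0 to 0.16; starts at 0.02 to 0.07, too narrow for the sample. Slides with about 4 N and stays where left; no lock. The carriage straddles the fence, 40 mm long along it (from jaw face away from the end stop), jig x -42 to 48, top 50 mm above the bench; its jaw hangs in front of the fence.
- post_top (a point): Top centre of the carriage's upright black round post, 106 mm above the bench. Post 22 mm in diameter, free from 50 to 106 mm above the bench, axis at jig x = +5 mm, 20 mm behind the jaw face. Push it either way along the fence, or grip it.
- sample: The sample: loose pale wooden offcut of square section, 40 x 90 x 40 mm, 0.08 kg (varies), lying flat on the bench in front of the jig. Origin: centre of its underside; its long side is its y axis, z up. It and the dark offcut may be in each other's place.
- sample_center (a point): The middle of the sample block, 20 mm above its underside.
- dark_offcut: Bystander: loose darker wooden offcut, 55 x 85 x 30 mm, lying on the bench in front of the jig; origin at the centre of its underside, long side along its y. To be left where it is.
Not all that is in view belongs to the job. What is shaped like the sample but orange is not meant.

How it is judged:
By the outcome, as a careful person would: the job done as asked, in the order asked, and still so for the second after the job is handed in, with the robot touching nothing.
It also fails if it takes over 66 s, if anything falls off the work surface, if the arm or the gripper's body presses on something with over 40 N, if the wrist force passes 120 N, or if a joint passes its speed limit or range.

ROBOT

A 7-joint arm with a two-finger parallel gripper is mounted at the origin on a cart in front of the work surface, level with it; the furniture and walls round the work are solid. World frame = base frame: x ahead of the robot, y to its left, z up, the work surface at z = 0. Lengths are in m, angles in rad, forces in N, time in s.
With the tool pointing down it reaches from about 0.4 to 0.85 m from the base axis. Payload 10.4 kg.
Tool frame: the origin (TCP) lies between the finger pads; the fingertips stand 19 mm ahead of it and the grasp point (between the pads) is the TCP; x points along the fingers, y is the direction in which the jaws open and shut, and the axes are right-handed (so a half turn about x gives the same grasp; the last joint's range is limited). The gripper opens to 87 mm and grips with 3 to 60 N. Pads are 19 mm wide; open, the fingers measure 117 mm over their backs; the gripper's body (75 mm by 190 mm) begins 51 mm behind the grasp point.
Start: joints at [-1.179, 0.332, -0.065, 1.46, 0.022, 1.35, -0.088], TCP at [0.252, 0.572, 0.211] pointing down, gripper open.
Joint ranges: [-2.6, 2.6], [-0.5, 2.12], [-1.47, 1.34], [0.16, 2.42], [-1.27, 4.41], [0.06, 2.06], [-2.6, 2.6]. Speed limits (rad/s): [2.22, 2.22, 2.79, 2.79, 3.14, 3.14, 3.14].

INTERFACE

Orientations are given as a unit quaternion [x, y, z, w].
In Python, from bench import r gives the robot as it stands.
- The arm moves only by the tool drive_tool, never from a script. Its argument "motion" is a list of rows, each a list of 4 numbers: the shift along the tool's x, y, z in cm, then the turn about the tool's x in units of 5 degrees (1.0 is 5 degrees). In form: [[tx, ty, tz, twist], ...]. A call has 1 to 20 rows; each row is the pose to reach, as a shift and turn from the pose commanded when the call began, along the tool's axes at that moment; what a row does not reach only later rows make up. A row lasts 1/12 s, in which the tool goes at most 41.7 mm and 7.16 degrees, less where a joint would pass 70% of its speed; a pose out of reach is approached as far as the arm can. A call with a gripper value outside its range is refused whole. "grip" is the closure in counts, from 0 (fully open) to 255 (shut), set as the call begins (left out, the last holds). The fingers move at their own pace and stop on an object; "force" is the grip in N (left out, the last holds). Time passes only in rows, so rows that repeat a pose let the fingers close. It gives the time, the measured TCP pose, the force and the opening at its end, in the units of the state.
- r.read_state(): the state, without advancing time (a new reading comes with each control period).
- r.camera(name): name is "scene" or "top" or "wrist"; returns the picture (480x640x3 uint8, red, green, blue); there is no depth.
- r.calibration(name): a dict with "fx", "fy", "cx", "cy" (pixels), "xyz" and "orientation" of the camera in the world. Camera axes: x right, y up, looking along -z (the intrinsics and any distortion apply to the point x, -y, -z); pixel columns grow to the right and rows downward; lengths in m; the calibration is good to about 2 mm. A picture is of the moment at which its call begins: read the wrist's pose just before it. calibration takes no time and is no camera call; for the wrist camera it gives the pose at the moment of the call.
- r.close_job(): hands the job in, once; it reports no verdict.
The state is a dict: "time": time; "joint_positions": joint angles; "joint_vel": joint speeds; "joint_torque": joint torques, N m; "ee_pos": TCP position; "eef_rot": TCP orientation; "ft_force": force on the tool from outside, world axes, zero at the start; "torque": the same for the moment, N m; "width": finger opening in m.
Only numpy, scipy, OpenCV 4.12 (cv2) and the standard library are available. Lean on these libraries where they do the work, as an engineer would, in place of code of your own. Each camera call takes 0.05 s, during which the arm holds its last target.

## Working session

There is one attempt and no reset: what is moved stays moved. The work goes in short steps, Python scripts to look and compute and a tool call to move; the robot and the scene stay as the last step left them, time stands still between calls to the robot, and variables do not carry over. Pictures are saved under pics/ and viewed, and the job is handed in when it is done.

Besides the shell and the picture viewer there is one more tool, called as name([rows], argument=value, ...), one row to a line, values as JSON. drive_tool: Moves the arm, as the interface text tells. Its arguments: {"type":"object","properties":{"motion":{"type":"array","items":{"type":"array","items":{"type":"number"}}},"grip":{"type":"number"},"force":{"type":"number"}},"required":["motion"]}

```bash
mkdir -p pics; ls
python3 - <<'E'
from bench import r
import cv2
s=r.read_state();print(s)
for n in ("scene","top","wrist"):
    print(n,r.calibration(n))
    cv2.imwrite(f"pics/{n}0.png",r.camera(n)[:,:,::-1])
E
```

```text
pics
{'time': 0.0, 'joint_positions': array([-1.17862825,  0.33284508, -0.06466428,  1.46094992,  0.02160595,
        1.34989685, -0.0885321 ]), 'joint_vel': array([-0.00130574, -0.00036077,  0.00175894,  0.00116195, -0.00134232,
        0.0011789 ,  0.0004031 ]), 'joint_torque': array([-9.65161853e-04, -6.23255253e+01,  2.40183261e-02, -3.89900208e+01,
       -6.14945032e-02,  3.96586081e-02,  2.04140911e-04]), 'ee_pos': array([0.25172587, 0.57162302, 0.21056649]), 'eef_rot': array([ 0.14511783,  0.6920253 , -0.14609968,  0.6918791 ]), 'ft_force': array([ 0.68901   ,  0.90769767, -0.88897584]), 'torque': array([ 0.00106758, -0.02307511, -0.01442181]), 'width': 0.08703195932805516}
scene {'fx': 482.5793966826192, 'fy': 482.5793966826192, 'cx': 311.0490347592362, 'cy': 235.21098639876044, 'xyz': array([ 0.24287815, -0.52314032,  0.57200893]), 'orientation': array([ 0.46406006, -0.09349548, -0.1940736 ,  0.85921028])}
top {'fx': 555.5102506621749, 'fy': 555.5102506621749, 'cx': 331.7152564148426, 'cy': 238.35083738677415, 'xyz': array([0.37807512, 0.09548842, 0.93667393]), 'orientation': array([ 0.07759384, -0.07129268, -0.64933403,  0.75316789])}
wrist {'fx': 404.097096465984, 'fy': 404.097096465984, 'cx': 322.87485068685675, 'cy': 236.49111085296246, 'xyz': array([0.18362768, 0.60200133, 0.38363367]), 'orientation': array([-0.11469704, -0.07489954,  0.5411444 ,  0.82969717])}
```

View pics/scene0.png

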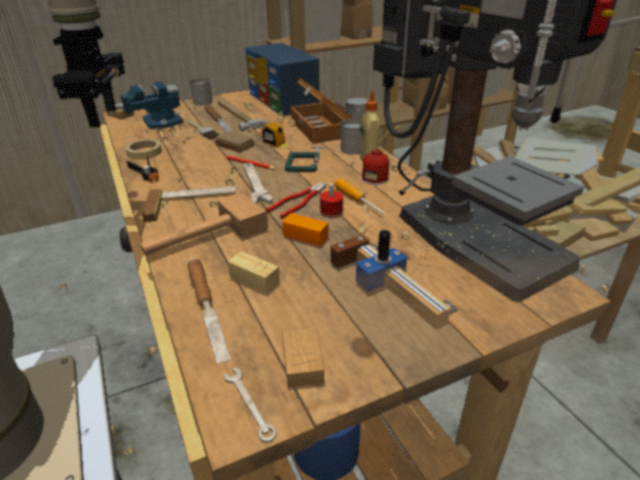

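View pics/top0.png

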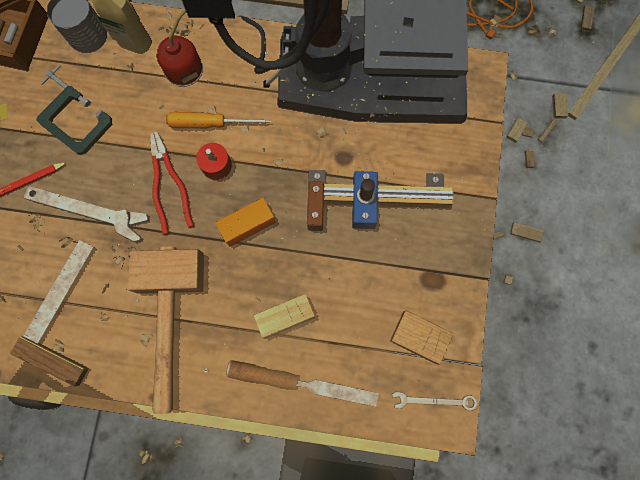

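View pics/wrist0.png

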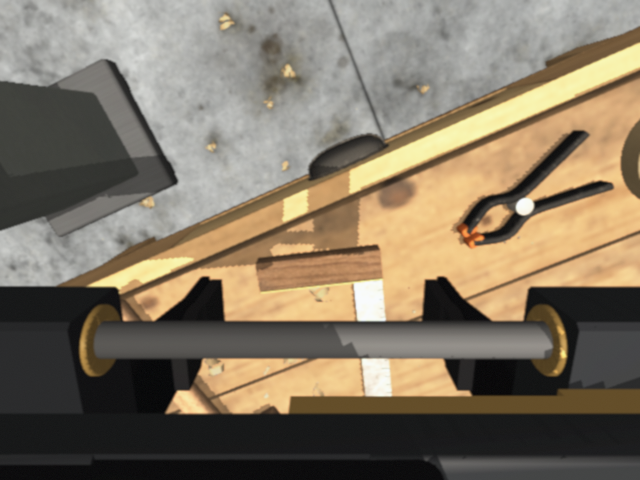

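Candidates: the pale square-section block at top (285,316), the darker flat block at (422,336), and the orange block at (246,221). The pale one fits the description. I'll confirm it in an enlarged crop.

```bash
cat > h.py <<'E'
import numpy as np, cv2
from scipy.spatial.transform import Rotation as R
def ray(c,u,v):
    d=np.array([(u-c['cx'])/c['fx'],-(v-c['cy'])/c['fy'],-1.])
    return np.array(c['xyz']),R.from_quat(c['orientation']).apply(d)
def onz(c,u,v,z):
    o,d=ray(c,u,v); return o+d*(z-o[2])/d[2]
def proj(c,p):
    q=R.from_quat(c['orientation']).inv().apply(np.array(p)-c['xyz'])
    return c['cx']+c['fx']*q[0]/-q[2], c['cy']+c['fy']*q[1]/q[2]
E
python3 - <<'E'
import cv2,numpy as np
t=cv2.imread('pics/top0.png');s=cv2.imread('pics/scene0.png')
a=cv2.resize(t[150:370,240:470],None,fx=3.4,fy=2.7*3.4/2.7*0.8) if 0 else cv2.resize(t[160:245,295:465],None,fx=4.5,fy=4.5,interpolation=cv2.INTER_CUBIC)
cv2.imwrite('pics/c1.png',a)
b=cv2.resize(t[280:375,240:465],None,fx=3.5,fy=3.5,interpolation=cv2.INTER_CUBIC)
cv2.imwrite('pics/c2.png',b)
E
```

```text
(no output)
```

View pics/c1.png

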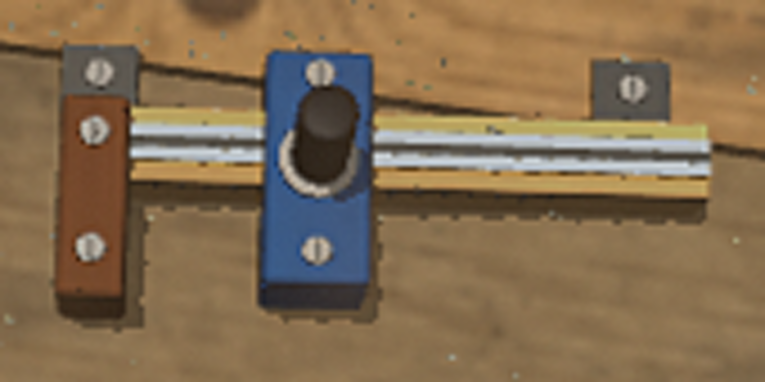

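View pics/c2.png

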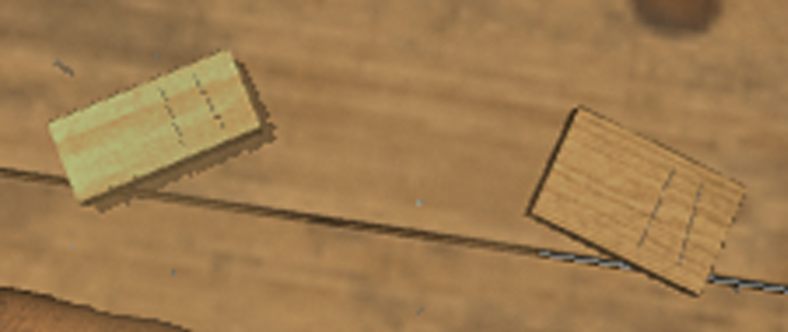

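The crops show the pale block with a square section at top px about (255-317, 294-338) and the darker, flatter one to the right of it. The pale one is the sample. Next I'll measure.

```bash
cat > m.py <<'E'
from bench import r
from h import *
c=r.calibration('top')
P=lambda u,v,z:onz(c,295+u/4.5-.39,160+v/4.5-.39,z)
# jig fit
A=[(P(131,97,.045),(.030,0)),(P(125,295,.045),(-.048,0)),(P(57,293,.045),(-.048,.026)),
(P(708,198,.032),(0,-.22)),(P(708,124,.032),(.03,-.22))]
w=np.array([a[0][:2] for a in A]);j=np.array([a[1] for a in A])
jm=j.mean(0);wm=w.mean(0);a=j-jm;b=w-wm
th=np.arctan2((a[:,0]*b[:,1]-a[:,1]*b[:,0]).sum(),(a*b).sum())
Rm=np.array([[np.cos(th),-np.sin(th)],[np.sin(th),np.cos(th)]]);o=wm-Rm@jm
print('jig',o,np.degrees(th));print((j@Rm.T+o-w)*1000)
for u,v in((266,52),(372,55),(368,285),(260,280)):
    print('car jig',(Rm.T@(P(u,v,.05)[:2]-o))*1000)
img=cv2.imread('pics/top0.png');hsv=cv2.cvtColor(img,cv2.COLOR_BGR2HSV)
print('hsv pale',hsv[316,285],hsv[310,270],'dark',hsv[336,422],'bench',hsv[290,370])
for n,(u,v) in dict(pale=[(50,125),(230,50)][0:1]+[0] if 0 else (0,0)).items():pass
Q=lambda u,v,z:onz(c,240+u/3.5-.36,280+v/3.5-.36,z)
q=np.array([Q(u,v,.04)[:2] for u,v in((50,125),(230,50),(262,127),(80,202))])
print('pale',q,q.mean(0));
for i in range(4):
    d=q[(i+1)%4]-q[i];print(np.linalg.norm(d),np.degrees(np.arctan2(d[1],d[0])))
q=np.array([Q(u,v,.03)[:2] for u,v in((580,106),(745,187),(697,295),(528,212))]);print('dark',q)
E
python3 m.py
```

```text
jig [0.63433076 0.14242234] 6.747663373674871
[[ 1.10735351  0.64432531]
 [-0.96685513  0.65707714]
 [-1.07427563  1.71119715]
 [ 0.0146817  -1.79429721]
 [ 0.91909556 -1.21830239]]
car jig [ 46.30806729 -50.29206146]
car jig [ 46.3832257  -89.79564101]
car jig [-41.81752403 -89.40538066]
car jig [-41.15969037 -49.93967399]
hsv pale [ 25 102 178] [ 27  97 179] dark [ 16 137 167] bench [ 16 129 162]
pale [[0.42575374 0.22251031]
 [0.4718274  0.14643303]
 [0.43911887 0.12642474]
 [0.39356319 0.20295754]] [0.4325658 0.1745814]
0.08894118742510243 -58.80021154297421
0.038342915819360696 -148.54526496505457
0.0890650816421243 120.76296394523338
0.037663540591548555 31.274796188023785
dark [[ 4.71088696e-01 -1.78315597e-02]
 [ 4.45388804e-01 -9.75212710e-02]
 [ 3.93840282e-01 -8.07888624e-02]
 [ 4.19454309e-01  4.01265606e-05]]
```

```bash
cat >> h.py <<'E'
def tri(c1,p1,c2,p2):
    o1,d1=ray(c1,*p1);o2,d2=ray(c2,*p2)
    s=np.linalg.lstsq(np.stack([d1,-d2],1),o2-o1,rcond=None)[0]
    a=o1+s[0]*d1;b=o2+s[1]*d2
    return (a+b)/2,np.linalg.norm(a-b)
O=np.array([.634,.142]);TH=np.radians(6.75)
def jw(x,y): return O+np.array([[np.cos(TH),-np.sin(TH)],[np.sin(TH),np.cos(TH)]])@[x,y]
def plan(s,xyz,yaw):
    """yaw deg: wanted world heading of tool y (mod 180); prints row"""
    M=R.from_quat(s['eef_rot']).as_matrix()
    t=M.T@(np.array(xyz)-s['ee_pos'])*100
    h=np.degrees(np.arctan2(M[1,1],M[0,1]))
    d=(yaw-h+90)%180-90   # world z turn
    tw=-d/5 if M[2,0]<0 else d/5
    print('row',np.round(t,2),'twist',round(tw,2),'heading now',round(h,1),'tilt x',np.round(M[:,0],3))
E
python3 - <<'E'
from bench import r
from h import *
t=r.calibration('top');s=r.calibration('scene')
for n,a,b in(('tabL',(365,73),(437,178)),('tabR',(467,76),(517,215)),('post',(368,184),(384,235)),('stopcorner front right',(295+125/4.5,160+295/4.5),(334,252)),('headL',(187,10),(378,68))):
    print(n,tri(t,a,s,b))
print('post exp',jw(.005,-.07))
st=r.read_state()
plan(st,[*jw(.005,-.022),.2],96.75)
plan(st,[.4326,.1746,.2],31)
E
python3 - <<'E'
import cv2
s=cv2.imread('pics/scene0.png')
cv2.imwrite('pics/c3.png',cv2.resize(s[215:325,320:470],None,fx=5,fy=5,interpolation=cv2.INTER_CUBIC))
E
```

```text
tabL (array([0.79198659, 0.10620443, 0.16777231]), np.float64(0.019623182376868352))
tabR (array([ 0.82284722, -0.05145011,  0.16099704]), np.float64(0.003047140388028153))
post (array([0.65134861, 0.0726857 , 0.09866621]), np.float64(0.0005645221585679187))
stopcorner front right (array([0.58623581, 0.13597392, 0.04231302]), np.float64(0.003009531187210506))
headL (array([0.7798997 , 0.33369855, 0.31064316]), np.float64(0.007809764191271519))
post exp [0.64719296 0.0730729 ]
row [  1.11 -25.57  53.85] twist -6.1 heading now 66.2 tilt x [-0.    -0.001 -1.   ]
row [  1.11 -29.06  32.56] twist 7.05 heading now 66.2 tilt x [-0.    -0.001 -1.   ]
```

View pics/c3.png

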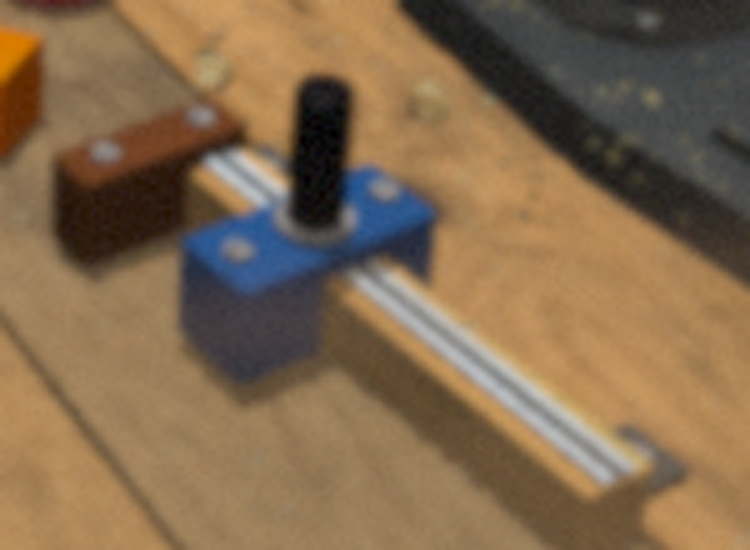

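drive_tool([
  [0.5, -6, 12.5, -1.2],
  [1, -12, 25, -2.4],
  [1.1, -18, 38, -3.6],
  [1.1, -25.6, 53.9, -6.1],
  [1.1, -25.6, 53.9, -6.1],
  [1.1, -25.6, 53.9, -6.1],
  [1.1, -25.6, 53.9, -6.1],
  [1.1, -25.6, 53.9, -6.1],
  [1.1, -25.6, 53.9, -6.1],
  [1.1, -25.6, 53.9, -6.1],
  [1.1, -25.6, 53.9, -6.1],
  [1.1, -25.6, 53.9, -6.1],
  [1.1, -25.6, 53.9, -6.1],
  [1.1, -25.6, 53.9, -6.1],
  [1.1, -25.6, 53.9, -6.1],
  [1.1, -25.6, 53.9, -6.1],
  [1.1, -25.6, 53.9, -6.1],
  [1.1, -25.6, 53.9, -6.1],
], grip=255, force=20)

```text
time: 1.65
ee_pos: [0.6414, 0.1217, 0.2]
eef_rot: [-0.042, 0.706, 0.042, 0.706]
ft_force: [-0.0, -0.4, 0.5]
width: 0.0006
```

```bash
cat > look.py <<'E'
import sys,cv2
from bench import r
for n in sys.argv[2:]:
    cv2.imwrite(f"pics/{n}{sys.argv[1]}.png",r.camera(n)[:,:,::-1])
E
cat > p.py <<'E'
import sys
from bench import r
from h import *
s=r.read_state()
print('t',round(s['time'],2),'pos',s['ee_pos'].round(4),'w',round(s['width'],4),'F',s['ft_force'].round(2))
c,sn=np.cos(TH),np.sin(TH);d=s['ee_pos'][:2]-O
print('jig xy mm',((c*d[0]+sn*d[1])*1000).round(1),((-sn*d[0]+c*d[1])*1000).round(1))
if len(sys.argv)>2:
    x,y,z,yaw=map(float,sys.argv[2:6])
    plan(s,[*(jw(x,y) if sys.argv[1]=='j' else (x,y)),z],yaw)
E
python3 look.py 1 top scene; python3 p.py j .005 -.022 .085 96.75
```

```text
t 1.75 pos [0.6413 0.1223 0.2004] w 0.0004 F [1.06 0.84 0.14]
jig xy mm 4.9 -20.5
row [ 1.154e+01 -1.600e-01  1.000e-02] twist 0.02 heading now 96.9 tilt x [-0.     0.001 -1.   ]
```

View pics/scene1.png

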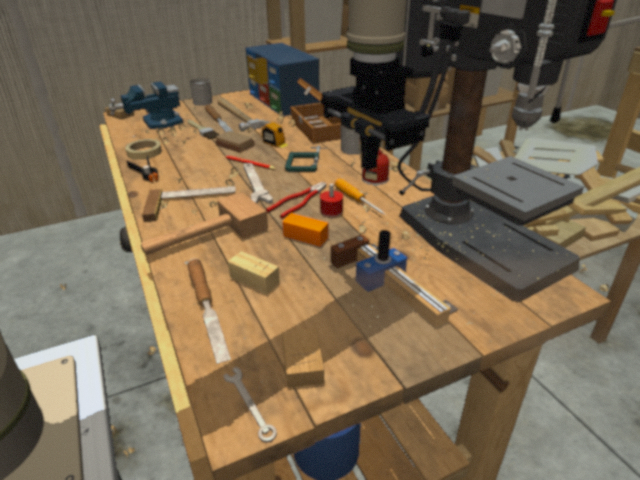

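Run:
```python
from bench import r
from h import *
print(proj(r.calibration('scene'),r.read_state()['ee_pos']))
```

```text
(np.float64(367.5542124101957), np.float64(173.00212439022803))
```

View pics/top1.png

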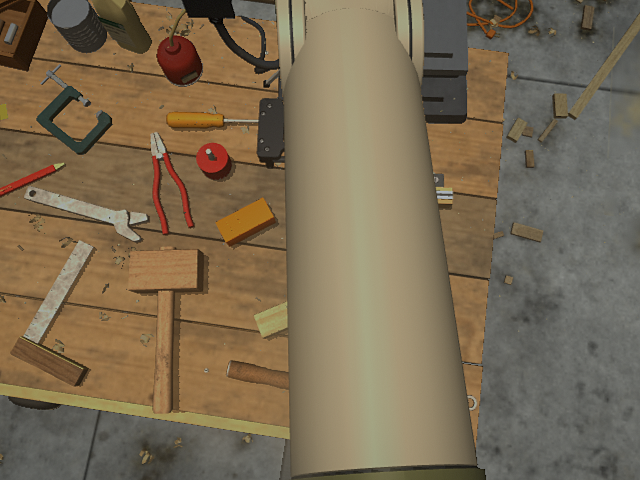

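The scene view shows the closed fingers near (372,165), matching the projected TCP, so the calibration agrees. Descending beside the post.

drive_tool([
  [3.5, 0, 0, 0],
  [7, 0, 0, 0],
  [10, -0.1, 0, 0],
  [11.5, -0.1, 0, 0],
  [11.5, -0.1, 0, 0],
  [11.5, -0.1, 0, 0],
])

```text
time: 2.25
ee_pos: [0.6415, 0.1206, 0.0854]
eef_rot: [-0.042, 0.706, 0.042, 0.706]
ft_force: [0.2, 0.2, 0.7]
width: 0.0005
```

```bash
python3 look.py 2 scene; python3 p.py j .005 -.022 .085 96.75;  python3 - <<'E'
import cv2
s=cv2.imread('pics/scene2.png')
cv2.imwrite('pics/c4.png',cv2.resize(s[175:325,300:470],None,fx=4,fy=4,interpolation=cv2.INTER_CUBIC))
E
```

```text
t 2.3 pos [0.6425 0.1206 0.0868] w 0.0008 F [ 0.52  0.37 -0.11]
jig xy mm 5.9 -22.3
row [ 0.18  0.03 -0.09] twist 0.01 heading now 96.8 tilt x [ 0.001  0.001 -1.   ]
```

View pics/c4.png

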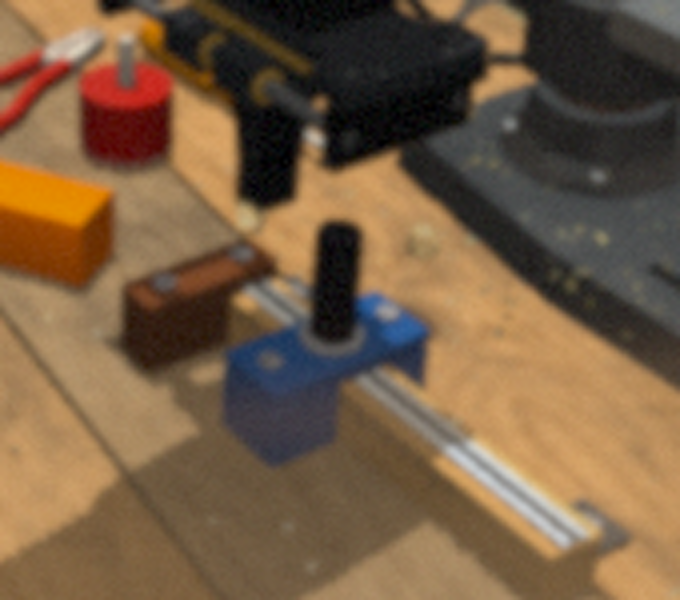

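drive_tool([
  [0, -1, -0.1, 0],
  [0, -2, -0.1, 0],
  [0, -3, -0.1, 0],
  [0, -4, -0.1, 0],
  [0, -5, -0.1, 0],
  [0, -5, -0.1, 0],
])

```text
time: 2.8
ee_pos: [0.6479, 0.0667, 0.0862]
eef_rot: [-0.041, 0.705, 0.04, 0.707]
ft_force: [0.7, 0.3, -0.2]
width: 0.0001
```

```bash
python3 look.py 3 scene; python3 p.py j .005 -.142 .085 96.75;  python3 - <<'E'
import cv2
s=cv2.imread('pics/scene3.png')
cv2.imwrite('pics/c5.png',cv2.resize(s[175:325,300:470],None,fx=4,fy=4,interpolation=cv2.INTER_CUBIC))
E
```

```text
t 2.85 pos [0.6474 0.0675 0.0857] w 0.0005 F [ 0.25 -1.1  -0.64]
jig xy mm 4.5 -75.6
row [ 0.08 -6.64  0.06] twist -0.03 heading now 96.6 tilt x [ 0.001 -0.001 -1.   ]
```

View pics/c5.png

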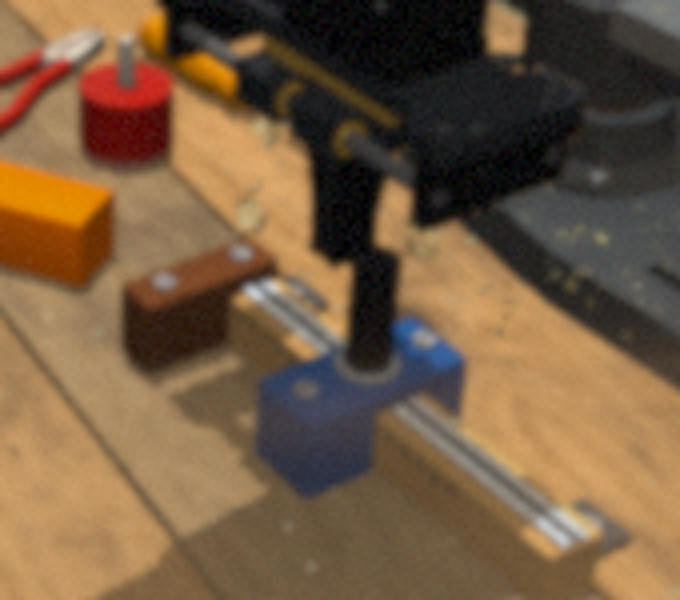

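drive_tool([
  [0, -1, 0, 0],
  [0, -2, 0, 0],
  [0, -3, 0, 0],
  [0, -4, 0, 0],
  [0, -5, 0, 0],
  [0, -6, 0, 0],
  [0, -6.5, 0, 0],
  [0, -6.5, 0, 0],
])

```text
time: 3.52
ee_pos: [0.6547, 0.0029, 0.0852]
eef_rot: [-0.041, 0.706, 0.04, 0.706]
ft_force: [-0.0, -0.0, 0.5]
width: 0.0005
```

```bash
python3 p.py w .4326 .1746 .15 31
```

```text
t 3.52 pos [0.6547 0.0029 0.0852] w 0.0005 F [-0.02 -0.05  0.45]
jig xy mm 4.2 -140.5
row [ -6.5   19.6  -20.09] twist 13.12 heading now 96.6 tilt x [ 0.    -0.001 -1.   ]
```

drive_tool([
  [0, 1, 0, 0],
  [-3, 1, 0, 0],
  [-6.5, 2, 0, 0],
  [-6.5, 5, -4, 1.4],
  [-6.5, 8, -8, 2.8],
  [-6.5, 11, -12, 4.2],
  [-6.5, 14, -15, 5.6],
  [-6.5, 17, -18, 7],
  [-6.5, 19.6, -20.1, 8.4],
  [-6.5, 19.6, -20.1, 9.8],
  [-6.5, 19.6, -20.1, 11.2],
  [-6.5, 19.6, -20.1, 12.6],
  [-6.5, 19.6, -20.1, 13.1],
  [-6.5, 19.6, -20.1, 13.1],
  [-6.5, 19.6, -20.1, 13.1],
], grip=0)

```text
time: 4.77
ee_pos: [0.4318, 0.1765, 0.1503]
eef_rot: [0.346, 0.617, -0.346, 0.617]
ft_force: [0.1, 0.3, 0.5]
width: 0.0851
```

```bash
python3 look.py 4 scene wrist; python3 p.py w .4326 .1746 .025 31
```

```text
t 4.87 pos [0.4319 0.1763 0.1502] w 0.0868 F [-0.11 -0.14 -0.21]
jig xy mm -196.7 57.8
row [12.52 -0.03  0.18] twist 0.08 heading now 31.4 tilt x [-0. -0. -1.]
```

View pics/wrist4.png

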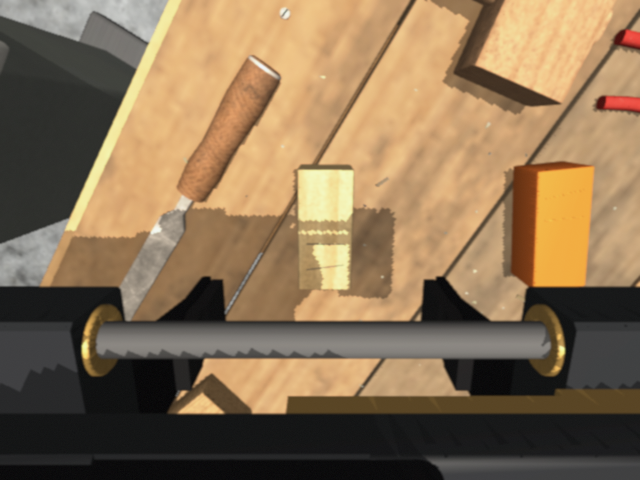

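View pics/scene4.png

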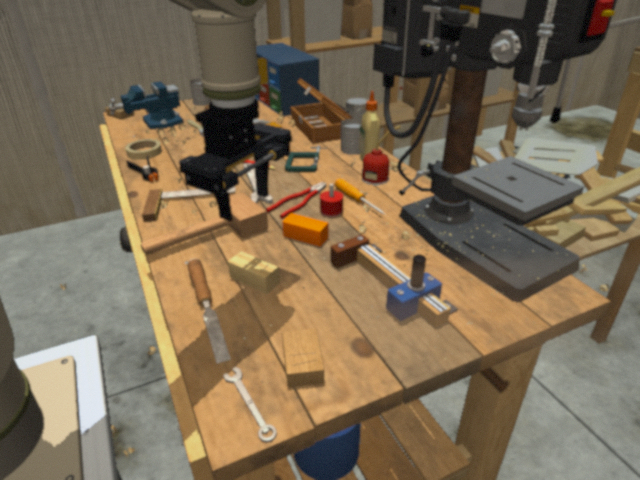

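The wrist view shows the sample square to the jaws at px (297-352, 165-290), centred on column 325. The scene view shows the carriage well open near (413,295). Descending to grasp.

drive_tool([
  [3, 0, 0.2, 0],
  [6, 0, 0.2, 0],
  [9, 0, 0.2, 0],
  [11, 0, 0.2, 0],
  [12.4, 0, 0.2, 0],
  [12.4, 0, 0.2, 0],
  [12.4, 0, 0.2, 0],
])

```text
time: 5.45
ee_pos: [0.4327, 0.1743, 0.0261]
eef_rot: [0.346, 0.617, -0.347, 0.616]
ft_force: [-0.1, -0.4, 0.4]
width: 0.0872
```

drive_tool([
  [0, 0, 0, 0],
  [0, 0, 0, 0],
  [0, 0, 0, 0],
  [0, 0, 0, 0],
  [0, 0, 0, 0],
  [0, 0, 0, 0],
  [0, 0, 0, 0],
  [0, 0, 0, 0],
  [0, 0, 0, 0],
], grip=255, force=20)

```text
time: 6.2
ee_pos: [0.4331, 0.1747, 0.0264]
eef_rot: [0.347, 0.616, -0.347, 0.616]
ft_force: [0.8, 0.7, 1.1]
width: 0.0392
```

```bash
python3 p.py j -.05 -.062 .0275 6.75
```

```text
t 6.2 pos [0.4331 0.1747 0.0264] w 0.0392 F [0.8  0.7  1.14]
jig xy mm -195.6 56.0
row [-0.11  8.36 16.78] twist 4.9 heading now 31.2 tilt x [ 0.  0. -1.]
```

drive_tool([
  [-2.5, 0, 0, 0],
  [-5.5, 0, 0, 0],
  [-8.5, 0, 0, 0],
  [-10, 1, 2, 0.6],
  [-10, 2.5, 5, 1.6],
  [-10, 4, 8, 2.6],
  [-10, 5.5, 11, 3.6],
  [-10, 7, 14, 4.4],
  [-10, 8.2, 16.4, 4.9],
  [-10, 8.36, 16.8, 4.9],
  [-10, 8.36, 16.8, 4.9],
  [-10, 8.36, 16.8, 4.9],
])

```text
time: 7.2
ee_pos: [0.5909, 0.0746, 0.1258]
eef_rot: [0.469, 0.529, -0.47, 0.528]
ft_force: [-0.2, 1.1, -1.8]
width: 0.0394
```

```bash
python3 look.py 5 scene wrist; python3 p.py j -.05 -.062 .0275 6.75
```

```text
t 7.3 pos [0.5907 0.0755 0.1261] w 0.0392 F [ 0.04  0.93 -0.9 ]
jig xy mm -50.9 -60.9
row [9.86 0.09 0.11] twist 0.02 heading now 6.8 tilt x [-0.001  0.001 -1.   ]
```

View pics/wrist5.png

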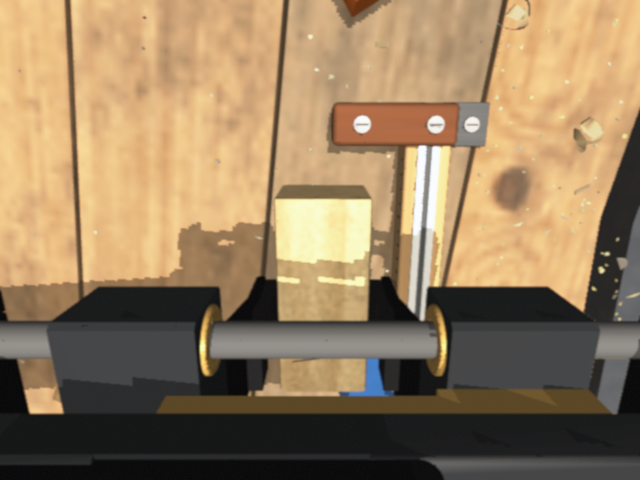

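View pics/scene5.png

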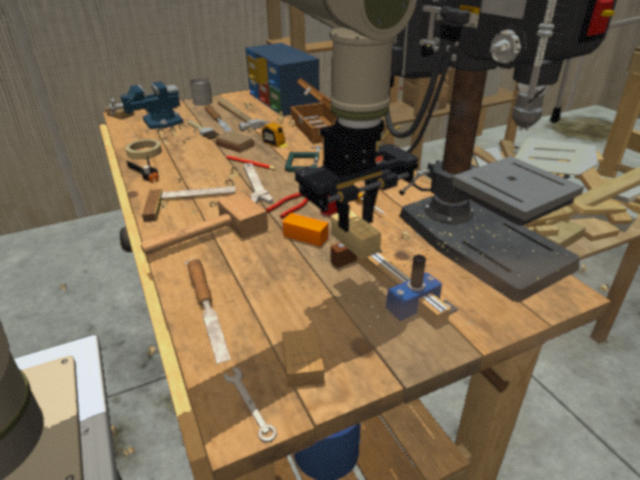

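drive_tool([
  [2.5, 0, 0, 0],
  [5, 0, 0.1, 0],
  [7.5, 0, 0.1, 0],
  [9, 0, 0.1, 0],
  [9.7, 0, 0.1, 0],
  [9.9, 0, 0.1, 0],
  [9.9, 0, 0.1, 0],
])

```text
time: 7.88
ee_pos: [0.5917, 0.074, 0.0278]
eef_rot: [0.47, 0.529, -0.469, 0.529]
ft_force: [0.5, 0.2, -0.4]
width: 0.0392
```

```bash
python3 p.py j -.05 -.062 .0265 6.75
```

```text
t 7.88 pos [0.5917 0.074  0.0278] w 0.0392 F [ 0.49  0.24 -0.36]
jig xy mm -50.0 -62.6
row [ 0.13  0.   -0.06] twist 0.01 heading now 6.8 tilt x [ 0.  0. -1.]
```

drive_tool([
  [0.1, 0, 0, 0],
  [0.15, 0, 0, 0],
  [0.15, 0, 0, 0],
])

```text
time: 8.13
ee_pos: [0.5923, 0.0735, 0.0267]
eef_rot: [0.47, 0.528, -0.469, 0.529]
ft_force: [-0.4, 0.2, -1.1]
width: 0.0388
```

drive_tool([
  [0, 0, 0, 0],
  [0, 0, 0, 0],
  [0, 0, 0, 0],
  [0, 0, 0, 0],
  [0, 0, 0, 0],
  [-2, 0, 0, 0],
  [-5, 0, 0, 0],
  [-8, 0, 0, 0],
  [-9, 0, 0, 0],
  [-9, 0, 0, 0],
], grip=85)

```text
time: 8.97
ee_pos: [0.5937, 0.0735, 0.1191]
eef_rot: [0.471, 0.527, -0.468, 0.529]
ft_force: [0.2, 0.5, -0.6]
width: 0.0584
```

```bash
python3 look.py 6 scene wrist; python3 p.py j -.088 -.060 .115 96.75
```

```text
t 9.07 pos [0.5916 0.0733 0.1155] w 0.0581 F [ 0.3   0.05 -0.74]
jig xy mm -50.2 -63.2
row [ 0.05 -3.78 -0.32] twist 18.0 heading now 6.7 tilt x [ 0.  0. -1.]
```

View pics/wrist6.png

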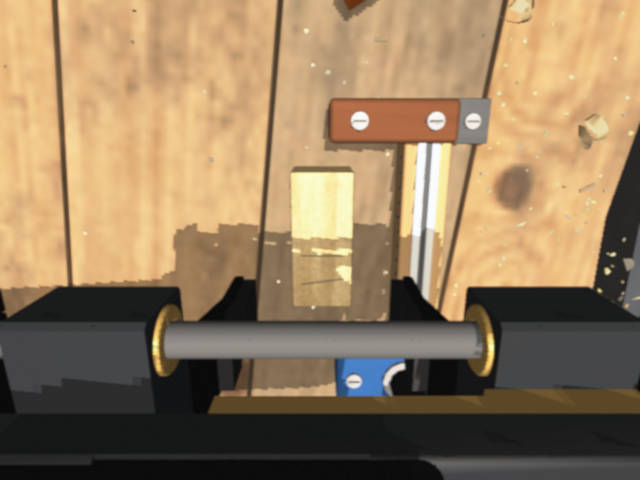

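drive_tool([
  [0, -1, 0, -1.4],
  [0, -2, 0, -2.8],
  [0, -3, 0, -4.2],
  [0, -4, 0, -5.6],
  [0, -4.3, 0, -7],
  [0, -4.3, 0, -8.4],
  [0, -4.3, 0, -9.8],
  [0, -4.3, 0, -11.2],
  [0, -4.3, 0, -12.6],
  [0, -4.3, 0, -14],
  [0, -4.3, 0, -15.4],
  [0, -4.3, 0, -16.8],
  [0, -4.3, 0, -18],
  [0, -4.3, 0, -18],
  [0, -4.3, 0, -18],
], grip=155)

```text
time: 10.32
ee_pos: [0.5483, 0.0681, 0.1145]
eef_rot: [-0.04, 0.707, 0.04, 0.705]
ft_force: [0.2, -0.7, -0.2]
width: 0.0343
```

```bash
python3 look.py 7 scene; python3 p.py j -.093 -.060 .033 96.75
```

```text
t 10.37 pos [0.5485 0.0681 0.1148] w 0.0339 F [-0.15  0.1   0.23]
jig xy mm -93.6 -63.3
row [8.18 0.33 0.08] twist -0.05 heading now 96.5 tilt x [-0.002 -0.    -1.   ]
```

View pics/scene7.png

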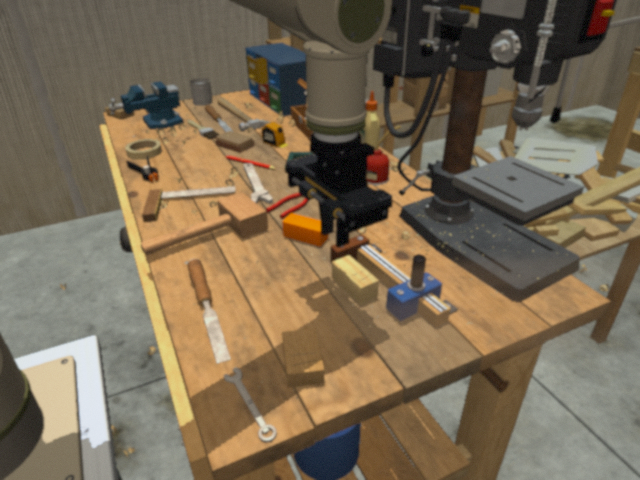

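drive_tool([
  [2.5, 0.6, 0, 0],
  [5, 0.6, 0, 0],
  [7, 0.6, 0, 0],
  [8.1, 0.6, 0, 0],
  [8.1, 0.6, 0, 0],
  [8.1, 0.6, 0.6, 0],
  [8.1, 0.6, 1.2, 0],
  [8.1, 0.6, 1.8, 0],
  [8.1, 0.6, 2.4, 0],
  [8.1, 0.6, 3, 0],
  [8.1, 0.6, 3, 0],
])

```text
time: 11.28
ee_pos: [0.5797, 0.0779, 0.0353]
eef_rot: [-0.041, 0.705, 0.042, 0.706]
ft_force: [0.2, 0.7, 0.3]
width: 0.0341
```

```bash
python3 look.py 8 scene wrist; python3 p.py j -.050 -.056 .033 96.75;python3 - <<'E'
import cv2
s=cv2.imread('pics/scene8.png')
cv2.imwrite('pics/c8.png',cv2.resize(s[195:325,310:470],None,fx=4,fy=4,interpolation=cv2.INTER_CUBIC))
E
```

```text
t 11.38 pos [0.5784 0.0777 0.0349] w 0.0344 F [-0.39  0.22 -0.45]
jig xy mm -62.8 -57.3
row [0.19 0.13 1.28] twist -0.0 heading now 96.7 tilt x [ 0.  0. -1.]
```

View pics/c8.png

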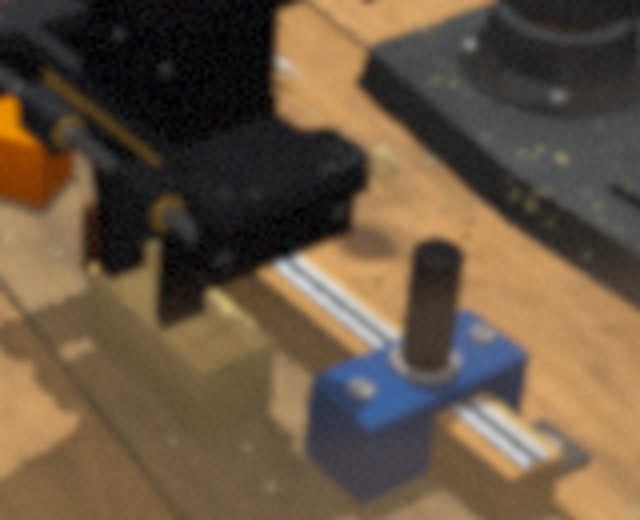

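Run:
```python
from bench import r
from h import *
c=r.calibration('scene')
for x,y in((-.0628,-.057),(-.0628,-.082),(-.0533,-.082),(-.072,-.082)):
    print(x,y,[np.round(proj(c,[*jw(x,y),z]),0) for z in (.016,.04,.06)])
for x,y in((-.0533,-.102),(-.0533,-.015),(-.013,-.102),(-.013,-.015)):
    print('blk',x,y,np.round(proj(c,[*jw(x,y),.04]),0))
```

```text
-0.0628 -0.057 [array([345., 281.]), array([346., 271.]), array([346., 262.])]
-0.0628 -0.082 [array([353., 289.]), array([354., 278.]), array([354., 269.])]
-0.0533 -0.082 [array([358., 287.]), array([358., 276.]), array([359., 267.])]
-0.072 -0.082 [array([349., 291.]), array([350., 280.]), array([350., 271.])]
blk -0.0533 -0.102 [365. 282.]
blk -0.0533 -0.015 [337. 258.]
blk -0.013 -0.102 [383. 274.]
blk -0.013 -0.015 [354. 251.]
```

View pics/wrist8.png

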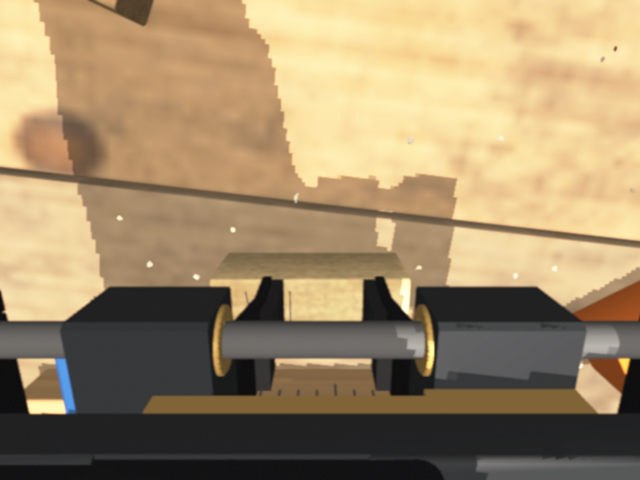

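```bash
cat >> h.py <<'E'
def tojig(p):
    d=np.array(p)[:2]-O;c,s=np.cos(TH),np.sin(TH)
    return np.round([(c*d[0]+s*d[1])*1000,(-s*d[0]+c*d[1])*1000],1)
E
python3 - <<'E'
from bench import r
from h import *
w=r.calibration('wrist')
for u,v,z in((217,278,.04),(408,278,.04),(228,253,0),(398,253,0),(268,280,.016),(268,280,.04),(335,366,.032),(335,390,.032)): print(u,v,z,tojig(onz(w,u,v,z)))
s=r.calibration('scene')
for u,v in((332,262),(357,287),(377,281)): print(tojig(onz(s,u,v,.04)))
print(r.read_state()['joint_positions'].round(3))
a=cv2.imread('pics/wrist8.png')[230:400,180:440];b=cv2.imread('pics/scene8.png')[225:320,310:410]
cv2.imwrite('pics/c9.png',cv2.resize(a,None,fx=3,fy=3,interpolation=cv2.INTER_CUBIC))
cv2.imwrite('pics/c10.png',cv2.resize(b,None,fx=6,fy=6,interpolation=cv2.INTER_CUBIC))
E
```

```text
217 278 0.04 [ -70.7 -103.9]
408 278 0.04 [-70.6 -19. ]
228 253 0 [ -69.3 -108.1]
398 253 0 [-69.2 -16.2]
268 280 0.016 [-60.1 -84.8]
268 280 0.04 [-69.7 -81.3]
335 366 0.032 [-20.6 -50.9]
335 390 0.032 [ -6.7 -50.8]
[-68.6 -21.7]
[ -72.5 -104.7]
[ -33.7 -110.4]
[-0.319  0.401  0.13   1.768 -0.061  0.976  1.523]
```

View pics/c9.png

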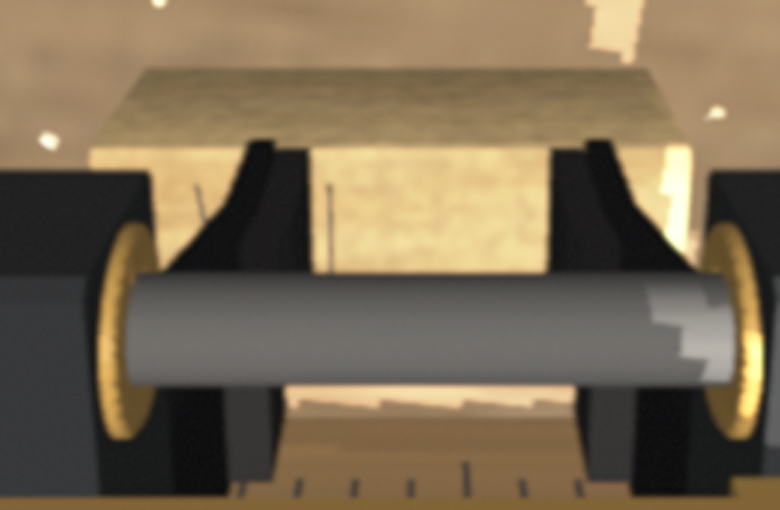

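View pics/c10.png

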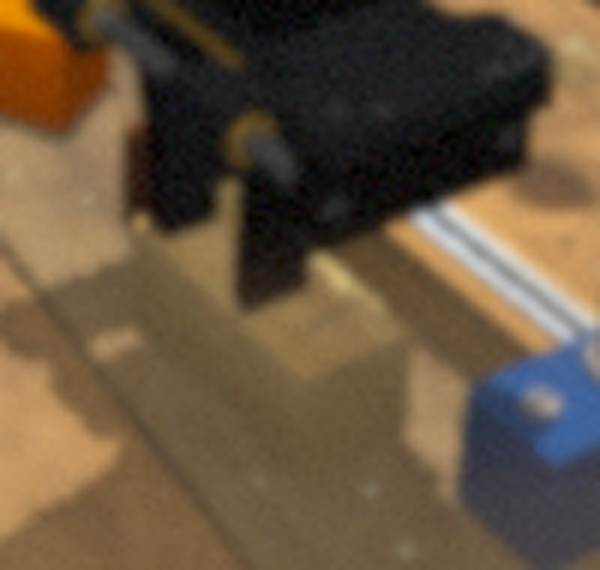

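Run:
```python
from bench import r
from h import *
s=r.calibration('scene');w=r.calibration('wrist')
for z in(.06,.067,.08,.09): print('scene2',z,proj(s,[.6425,.1206,z]))
st=r.read_state();M=R.from_quat(st['eef_rot']).as_matrix()
for d in((.019,.017,-.0095),(.019,-.017,-.0095),(0,.017,-.0095),(.019,.017,0)):
    p=st['ee_pos']+M@np.array(d); print(d,p.round(3),'wrist',np.round(proj(w,p)),'scene',np.round(proj(s,p)))
print(st['time'],st['ee_pos'])
```

```text
scene2 0.06 (np.float64(365.1892113565433), np.float64(240.68040524589654))
scene2 0.067 (np.float64(365.3476837682021), np.float64(237.59115904731854))
scene2 0.08 (np.float64(365.645607963943), np.float64(231.7834529644547))
scene2 0.09 (np.float64(365.87804060818934), np.float64(227.25243298976415))
(0.019, 0.017, -0.0095) [0.567 0.093 0.016] wrist [356. 257.] scene [336. 278.]
(0.019, -0.017, -0.0095) [0.571 0.06  0.016] wrist [288. 257.] scene [347. 288.]
(0, 0.017, -0.0095) [0.567 0.093 0.035] wrist [359. 270.] scene [336. 270.]
(0.019, 0.017, 0) [0.576 0.095 0.016] wrist [356. 275.] scene [340. 277.]
11.3833 [0.57836304 0.07770438 0.03487592]
```

Run:
```python
from bench import r
from h import *
s=r.calibration('scene')
out=[]
for f,p,y in((1,(.6413,.1223,.2004),96.9),(4,(.4319,.1763,.1502),31.4),(6,(.5916,.0733,.1155),6.7),(7,(.5485,.0681,.1148),96.5)):
    im=cv2.imread(f'pics/scene{f}.png');u,v=proj(s,p)
    k=4;x0,y0=int(u)-45,int(v)-40
    c=cv2.resize(im[y0:y0+70,x0:x0+95],None,fx=k,fy=k,interpolation=cv2.INTER_CUBIC)
    for dz,col in((0,(0,255,0)),(-.019,(0,0,255))):
        q=proj(s,(p[0],p[1],p[2]+dz));cv2.circle(c,(int((q[0]-x0)*k),int((q[1]-y0)*k)),3,col,-1)
    out.append(c)
cv2.imwrite('pics/c11.png',np.vstack([np.hstack(out[:2]),np.hstack(out[2:])]))
```

```text
(no output)
```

View pics/c11.png

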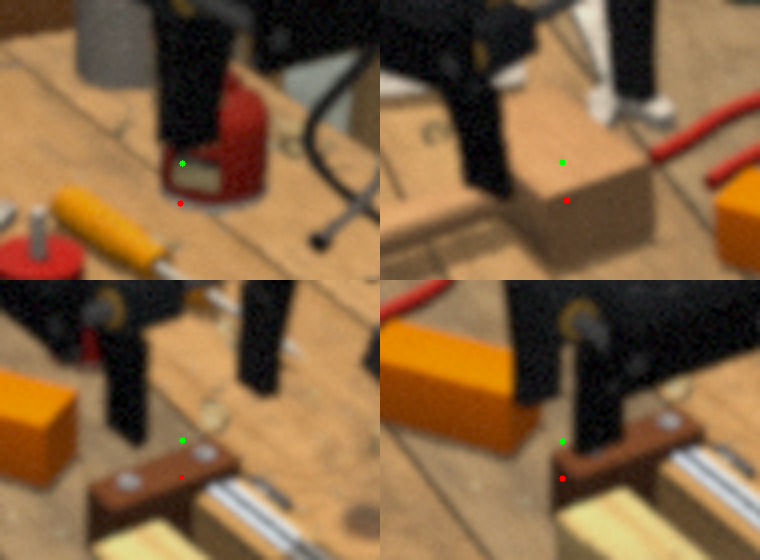

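The fingers did not touch the block. Both the wrist and scene views put the visible fingertips about 8 mm above the reported TCP, not 19 mm below it, so the tips passed just over the block. It still lies where I placed it, with its front at jig x = -70.6. I'll back out, go about 30 mm lower and push again.

drive_tool([
  [-0.6, 0, -0.6, 0],
  [-0.6, 0, -2.2, 0],
  [-0.6, 0, -3.4, 0],
  [0.8, 0, -3.4, 0],
  [2, 0, -3.4, 0],
  [2.6, 0, -3.4, 0],
  [2.6, 0, -3.4, 0],
])

```text
time: 11.97
ee_pos: [0.5432, 0.0735, 0.0074]
eef_rot: [-0.042, 0.707, 0.041, 0.705]
ft_force: [-0.6, 0.7, 0.6]
width: 0.0342
```

```bash
python3 look.py 9 scene wrist; python3 p.py j -.050 -.058 .006 96.75;python3 - <<'E'
import cv2
s=cv2.imread('pics/scene9.png')
cv2.imwrite('pics/c12.png',cv2.resize(s[205:325,300:450],None,fx=5,fy=5,interpolation=cv2.INTER_CUBIC))
E
```

```text
t 12.07 pos [0.5443 0.0737 0.0087] w 0.0338 F [0.04 0.09 0.62]
jig xy mm -97.1 -57.3
row [ 0.27 -0.07  4.71] twist -0.0 heading now 96.7 tilt x [-0.001 -0.    -1.   ]
```

View pics/c12.png

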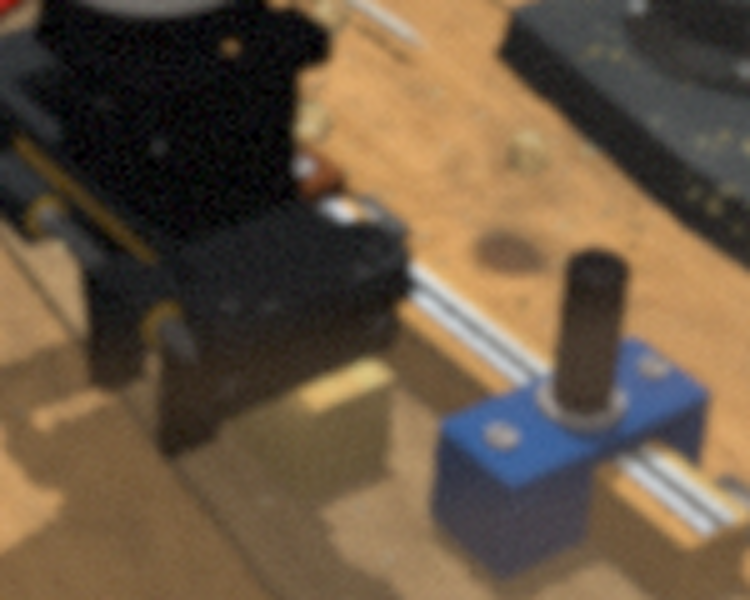

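View pics/wrist9.png

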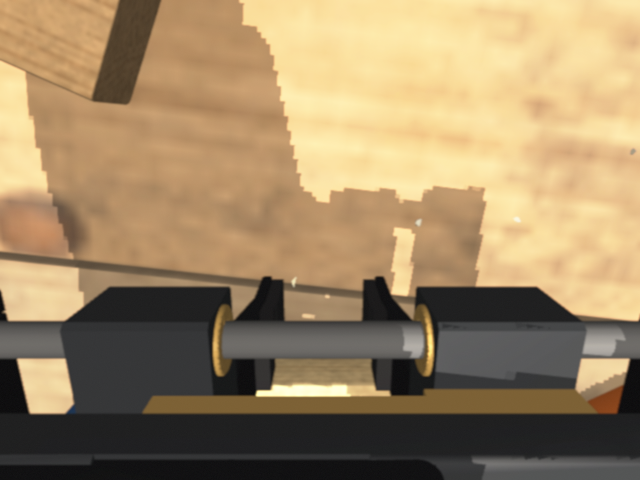

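Now both fingers stand on the bench side in front of the block. Pushing toward the fence.

drive_tool([
  [0.2, 0, 0.6, 0],
  [0.2, 0, 1.2, 0],
  [0.2, 0, 1.6, 0],
  [0.2, 0, 2, 0],
  [0.2, 0, 2.4, 0],
  [0.2, 0, 2.8, 0],
  [0.2, 0, 3.2, 0],
  [0.2, 0, 3.6, 0],
  [0.2, 0, 4, 0],
  [0.2, 0, 4.2, 0],
  [0.2, 0, 4.2, 0],
])

```text
time: 12.98
ee_pos: [0.5867, 0.0788, 0.0068]
eef_rot: [-0.042, 0.706, 0.042, 0.706]
ft_force: [1.0, 0.3, -0.4]
width: 0.034
```

```bash
python3 look.py 10 scene; python3 p.py j -.050 -.058 .006 96.75;python3 - <<'E'
import cv2
s=cv2.imread('pics/scene10.png')
cv2.imwrite('pics/c13.png',cv2.resize(s[205:325,300:450],None,fx=5,fy=5,interpolation=cv2.INTER_CUBIC))
E
```

```text
t 13.03 pos [0.5864 0.0787 0.0068] w 0.034 F [-0.12  0.63  0.2 ]
jig xy mm -54.7 -57.2
row [ 0.08 -0.08  0.47] twist -0.0 heading now 96.7 tilt x [ 0.  0. -1.]
```

View pics/c13.png

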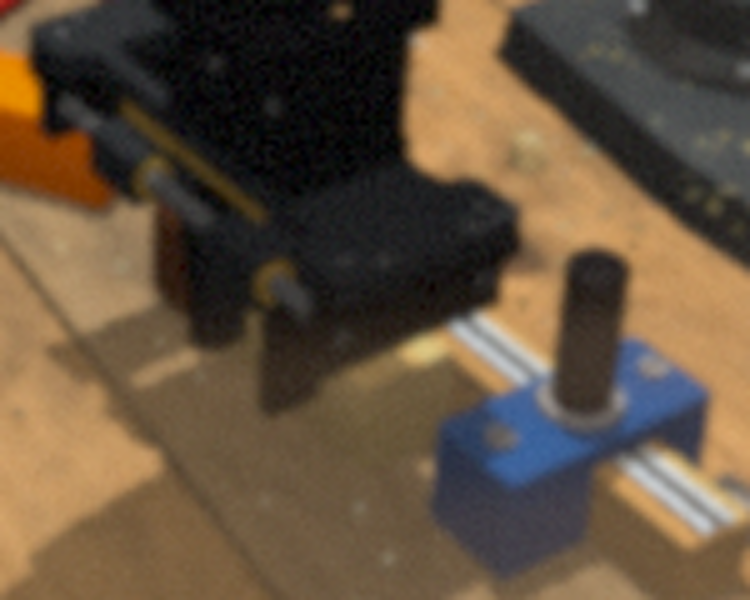

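drive_tool([
  [0, 0, 0.15, 0],
  [0, 0, 0.3, 0],
  [0, 0, 0.45, 0],
  [0, 0, 0.45, 0],
])

```text
time: 13.37
ee_pos: [0.5908, 0.0792, 0.0069]
eef_rot: [-0.041, 0.706, 0.042, 0.706]
ft_force: [-0.4, 0.1, -0.4]
width: 0.034
```

drive_tool([
  [0, 0, 0.1, 0],
  [0, 0, 0.2, 0],
  [0, 0, 0.2, 0],
])

```text
time: 13.62
ee_pos: [0.5926, 0.0795, 0.0068]
eef_rot: [-0.041, 0.706, 0.042, 0.706]
ft_force: [-0.4, 0.2, 0.0]
width: 0.0339
```

drive_tool([
  [0, 0, 0.1, 0],
  [0, 0, 0.2, 0],
  [0, 0, 0.2, 0],
])

```text
time: 13.87
ee_pos: [0.5926, 0.0795, 0.0066]
eef_rot: [-0.042, 0.707, 0.041, 0.704]
ft_force: [-11.0, -0.4, 7.9]
width: 0.0341
```

```bash
python3 look.py 11 scene wrist top; python3 p.py j -.050 -.058 .006 96.75;python3 - <<'E'
import cv2
s=cv2.imread('pics/scene11.png')
cv2.imwrite('pics/c14.png',cv2.resize(s[205:325,300:450],None,fx=5,fy=5,interpolation=cv2.INTER_CUBIC))
E
```

```text
t 14.02 pos [0.5926 0.0795 0.0066] w 0.0339 F [-10.53  -1.58   7.64]
jig xy mm -48.5 -57.2
row [ 0.06 -0.08 -0.15] twist -0.0 heading now 96.7 tilt x [-0.004 -0.    -1.   ]
```

View pics/c14.png

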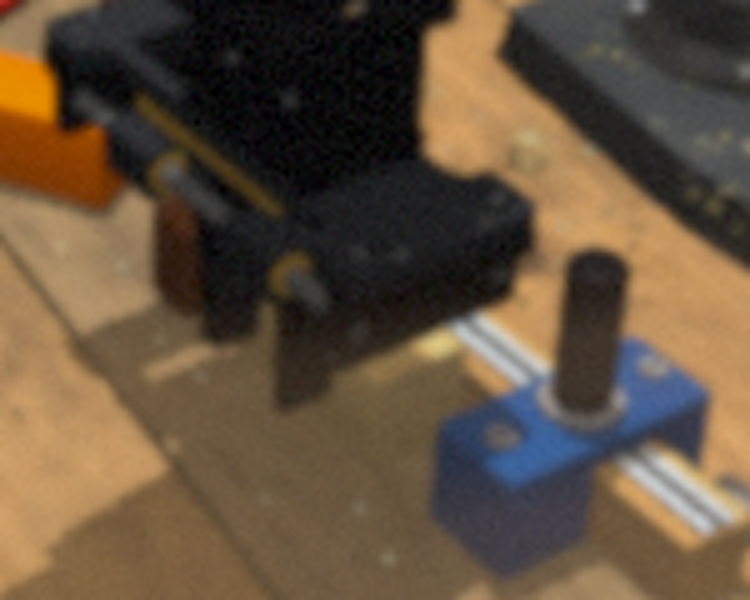

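Contact shows as 11 N at jig x = -48.5, which is right for a 40 mm block against the fence. Backing off, then going to the far side of the post.

drive_tool([
  [0, 0, -0.6, 0],
  [0, 0, -1.6, 0],
  [-4, 0, -1.8, 0],
  [-8, 0, -1.8, 0],
  [-12, 0, -1.8, 0],
  [-13.5, -2, -1.5, 0],
  [-13.5, -5, 0, 0],
  [-13.5, -8, 1.5, 0],
  [-13.5, -11, 3, 0],
  [-13.5, -14, 4.5, 0],
  [-13.5, -15.8, 5.3, 0],
  [-13.5, -15.8, 5.3, 0],
  [-13.5, -15.8, 5.3, 0],
], grip=255)

```text
time: 15.1
ee_pos: [0.6658, -0.0726, 0.1414]
eef_rot: [-0.041, 0.706, 0.041, 0.706]
ft_force: [-0.7, -0.4, -0.1]
width: 0.0006
```

```bash
python3 look.py 12 scene wrist; python3 p.py j .007 -.215 .062 96.75;python3 - <<'E'
import cv2
s=cv2.imread('pics/scene12.png')
cv2.imwrite('pics/c15.png',cv2.resize(s[205:345,310:490],None,fx=4,fy=4,interpolation=cv2.INTER_CUBIC))
E
```

```text
t 15.2 pos [ 0.6656 -0.0699  0.1417] w 0.0006 F [ 0.33 -0.19 -0.49]
jig xy mm 6.5 -214.1
row [ 7.97 -0.09  0.05] twist 0.01 heading now 96.8 tilt x [ 0.     0.001 -1.   ]
```

View pics/scene12.png

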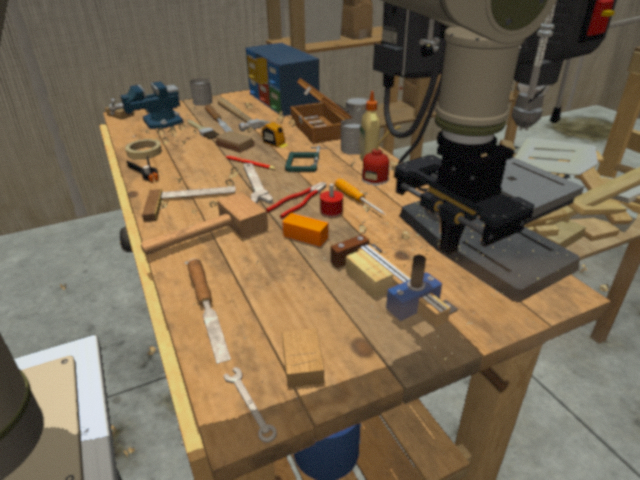

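View pics/c15.png

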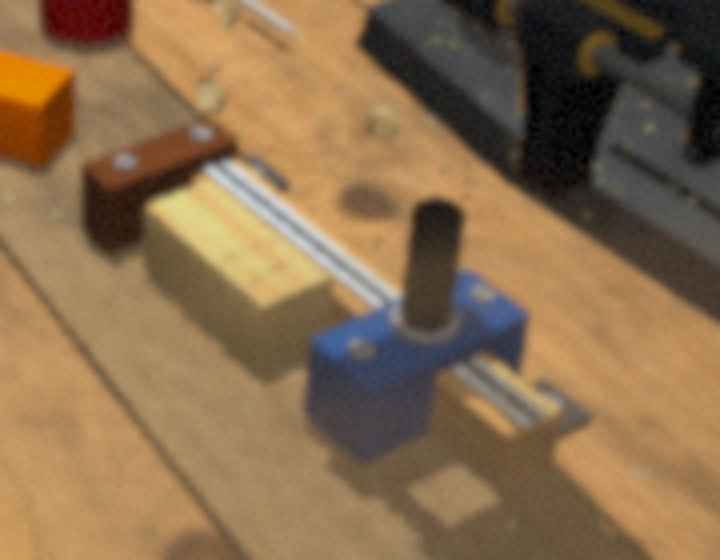

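The sample lies flush along the fence (crop 145-330, 180-375) with the carriage open beyond it. Descending beyond the post, then pushing it back.

drive_tool([
  [3, 0, 0, 0],
  [6, 0, 0, 0],
  [8, 0, 0, 0],
  [8, 0, 0, 0],
  [8, 0.6, 0, 0],
  [8, 1.4, 0, 0],
  [8, 2.2, 0, 0],
  [8, 3, 0, 0],
  [8, 3, 0, 0],
])

```text
time: 15.95
ee_pos: [0.6629, -0.0383, 0.0633]
eef_rot: [-0.042, 0.705, 0.043, 0.707]
ft_force: [-0.1, 0.1, -0.8]
width: 0.0005
```

```bash
python3 look.py 13 scene; python3 p.py j .007 -.145 .062 96.75;python3 - <<'E'
import cv2
s=cv2.imread('pics/scene13.png')
cv2.imwrite('pics/c16.png',cv2.resize(s[205:345,310:490],None,fx=4,fy=4,interpolation=cv2.INTER_CUBIC))
E
```

```text
t 16.0 pos [ 0.6627 -0.0395  0.063 ] w 0.0007 F [-0.3  -0.14 -0.23]
jig xy mm 7.2 -183.7
row [ 0.1   3.87 -0.01] twist 0.02 heading now 96.9 tilt x [ 0.002  0.001 -1.   ]
```

View pics/c16.png

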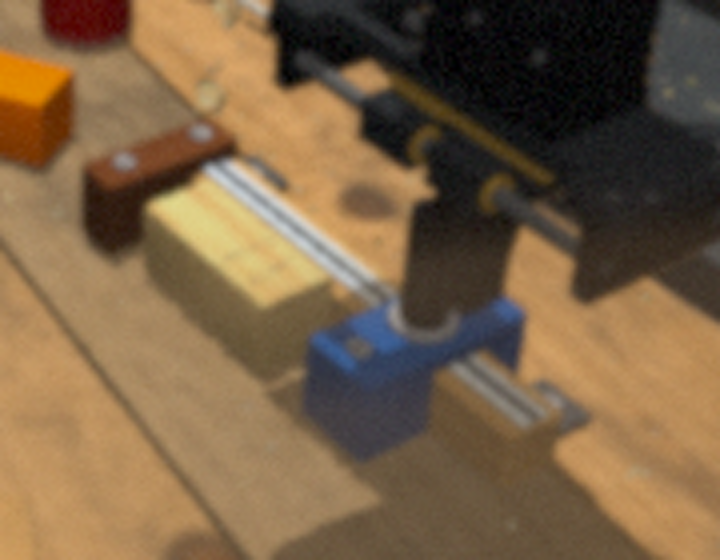

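drive_tool([
  [0, 0.6, 0, 0],
  [0, 1.2, 0, 0],
  [0, 1.8, 0, 0],
  [0, 2.4, 0, 0],
  [0, 3, 0, 0],
  [0, 3.5, 0, 0],
  [0, 3.8, 0, 0],
  [0, 3.8, 0, 0],
])

```text
time: 16.67
ee_pos: [0.6578, -0.0022, 0.0621]
eef_rot: [-0.042, 0.706, 0.042, 0.706]
ft_force: [0.1, -3.1, 3.5]
width: 0.0007
```

```bash
python3 look.py 14 scene; python3 p.py j .007 -.13 .062 96.75;python3 - <<'E'
import cv2
s=cv2.imread('pics/scene14.png')
cv2.imwrite('pics/c17.png',cv2.resize(s[205:345,310:490],None,fx=4,fy=4,interpolation=cv2.INTER_CUBIC))
E
```

```text
t 16.72 pos [ 0.6577 -0.0024  0.0619] w 0.0004 F [ 0.36 -2.25  1.56]
jig xy mm 6.6 -146.2
row [-0.01  1.62  0.04] twist 0.01 heading now 96.8 tilt x [ 0.     0.001 -1.   ]
```

View pics/c17.png

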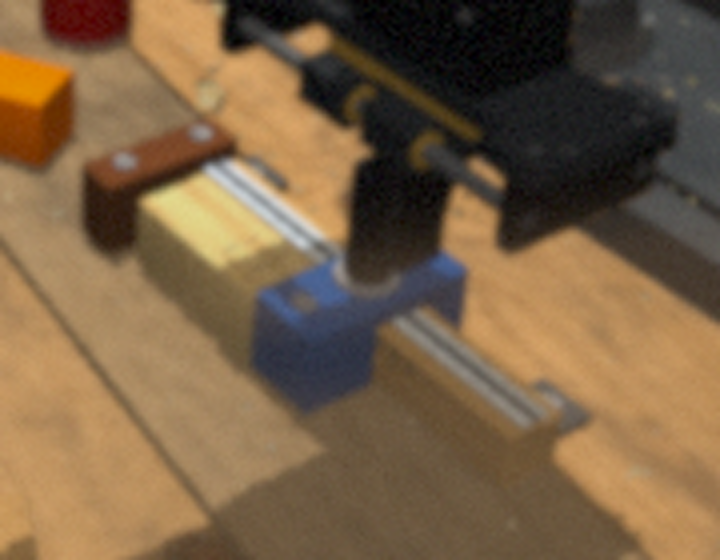

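drive_tool([
  [0, 0.3, 0, 0],
  [0, 0.6, 0, 0],
  [0, 0.8, 0, 0],
  [0, 0.8, 0, 0],
])

```text
time: 17.05
ee_pos: [0.6568, 0.0049, 0.0618]
eef_rot: [-0.042, 0.706, 0.042, 0.706]
ft_force: [1.7, -4.1, 3.0]
width: 0.0006
```

```bash
python3 look.py 15 scene; python3 p.py j .007 -.13 .062 96.75;python3 - <<'E'
import cv2
s=cv2.imread('pics/scene15.png')
cv2.imwrite('pics/c18.png',cv2.resize(s[205:345,310:490],None,fx=4,fy=4,interpolation=cv2.INTER_CUBIC))
E
```

```text
t 17.1 pos [0.6568 0.0048 0.0618] w 0.0002 F [ 1.79 -2.42  2.81]
jig xy mm 6.5 -138.9
row [-0.02  0.89  0.05] twist -0.0 heading now 96.7 tilt x [ 0.  0. -1.]
```

View pics/c18.png

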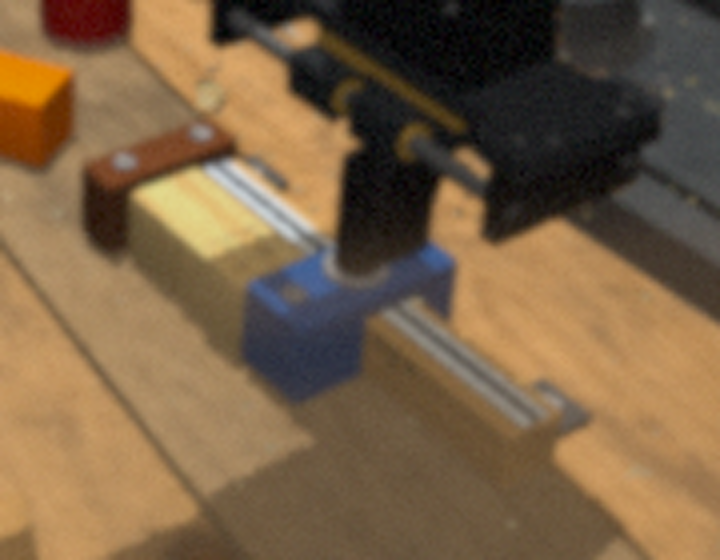

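drive_tool([
  [0, 0.2, 0, 0],
  [0, 0.4, 0, 0],
  [0, 0.4, 0, 0],
])

```text
time: 17.35
ee_pos: [0.6563, 0.0086, 0.0618]
eef_rot: [-0.042, 0.706, 0.042, 0.706]
ft_force: [0.8, -4.3, 2.5]
width: 0.0006
```

drive_tool([
  [0, 0.1, 0, 0],
  [0, 0.2, 0, 0],
  [0, 0.2, 0, 0],
])

```text
time: 17.6
ee_pos: [0.6561, 0.0103, 0.0618]
eef_rot: [-0.041, 0.706, 0.041, 0.706]
ft_force: [1.9, -4.3, 2.6]
width: -0.0002
```

drive_tool([
  [0, 0.1, 0, 0],
  [0, 0.2, 0, 0],
  [0, 0.2, 0, 0],
])

```text
time: 17.85
ee_pos: [0.6561, 0.0108, 0.0619]
eef_rot: [-0.042, 0.706, 0.041, 0.706]
ft_force: [2.3, -7.0, 2.8]
width: 0.0006
```

drive_tool([
  [0, 0.1, 0, 0],
  [0, 0.15, 0, 0],
  [0, 0.15, 0, 0],
  [0, 0.15, 0, 0],
])

```text
time: 18.18
ee_pos: [0.6561, 0.0109, 0.062]
eef_rot: [-0.042, 0.706, 0.04, 0.706]
ft_force: [3.4, -10.7, 2.0]
width: 0.0006
```

```bash
python3 look.py 16 scene; python3 p.py j .007 -.13 .062 96.75;python3 - <<'E'
import cv2
s=cv2.imread('pics/scene16.png')
cv2.imwrite('pics/c19.png',cv2.resize(s[205:325,310:460],None,fx=5,fy=5,interpolation=cv2.INTER_CUBIC))
E
```

```text
t 18.23 pos [0.656  0.0109 0.0619] w 0.0006 F [ 3.78 -9.78  2.76]
jig xy mm 6.5 -132.8
row [-0.01  0.28  0.05] twist -0.03 heading now 96.6 tilt x [ 0.001 -0.003 -1.   ]
```

View pics/c19.png

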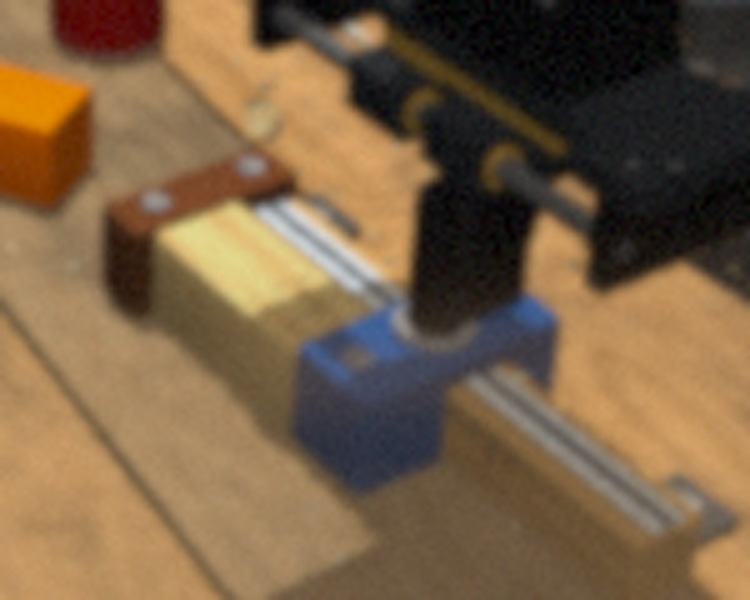

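It is clamped: the force rose from 7 to 11 N without motion, and the end stop, sample and carriage look closed up. Retreating along -y, then up and away.

drive_tool([
  [0, -0.3, 0, 0],
  [0, -1, 0, 0],
  [0, -2, 0, 0],
  [-3, -2.2, 0, 0],
  [-7, -2.2, 0, 0],
  [-11, -2.2, 0, 0],
  [-14, -2.2, -3, 0],
  [-14, -2.2, -7, 0],
  [-14, -2.2, -11, 0],
  [-14, -2.2, -15, 0],
  [-14, -6, -18, 0],
  [-14, -10, -20, 0],
  [-14, -14, -20, 0],
  [-14, -18, -20, 0],
  [-14, -21, -20, 0],
  [-14, -21, -20, 0],
])

```text
time: 19.57
ee_pos: [0.48, -0.2256, 0.2018]
eef_rot: [-0.039, 0.706, 0.038, 0.706]
ft_force: [-0.2, 0.2, 0.6]
width: 0.0004
```

```bash
python3 look.py 17 scene top wrist; python3 p.py;python3 - <<'E'
import cv2
s=cv2.imread('pics/scene17.png')
cv2.imwrite('pics/c20.png',cv2.resize(s[215:325,320:450],None,fx=5,fy=5,interpolation=cv2.INTER_CUBIC))
E
```

```text
t 19.72 pos [ 0.4814 -0.2177  0.2013] w 0.0005 F [ 0.84  0.62 -0.79]
jig xy mm -193.8 -339.3
```

View pics/top17.png

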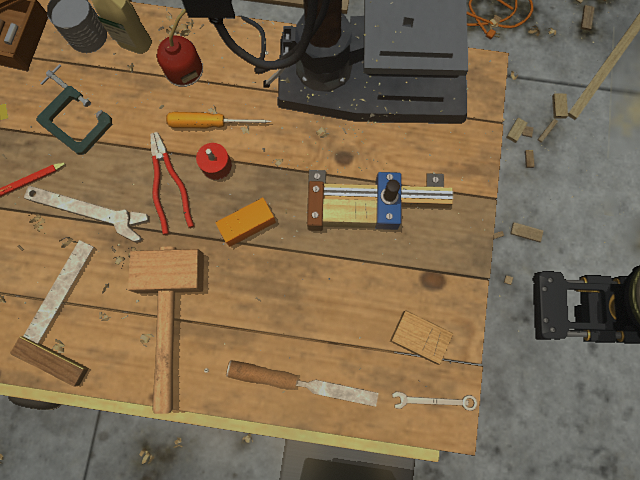

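View pics/c20.png

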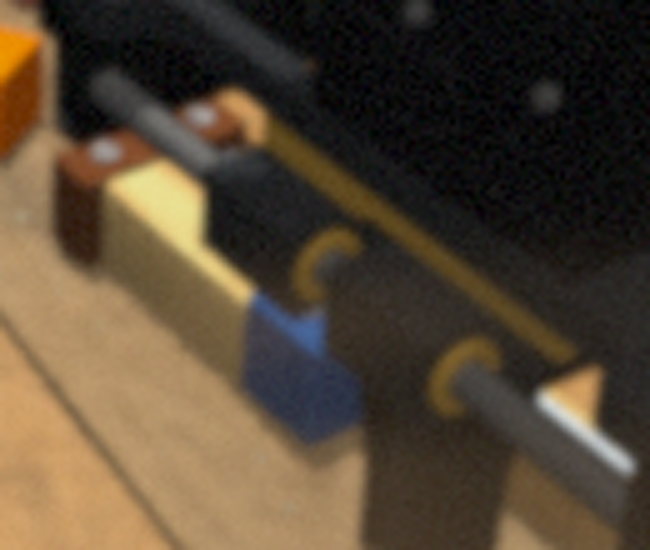

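Top view: the sample lies at (324-378, 190-226) between the dark stop and the carriage, and the dark offcut is still at (422,336). I'll enlarge that and measure it.

Run:
```python
from bench import r
from h import *
a=cv2.imread('pics/top17.png');b=cv2.imread('pics/top0.png')
cv2.imwrite('pics/c21.png',cv2.resize(a[165:240,300:410],None,fx=7,fy=7,interpolation=cv2.INTER_CUBIC))
d=cv2.absdiff(a[305:370,380:460],b[305:370,380:460]);print('dark diff max/mean',d.max(),d.mean())
```

```text
dark diff max/mean 4 0.7819871794871794
```

View pics/c21.png

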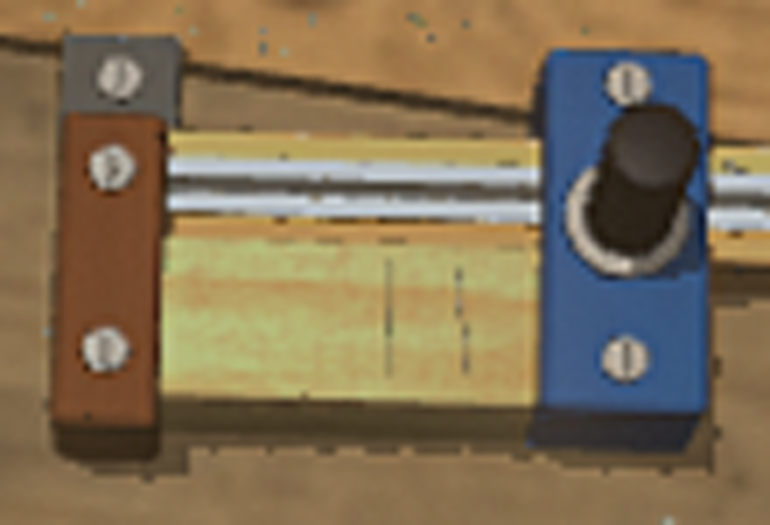

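Run:
```python
from bench import r
from h import *
c=r.calibration('top')
for u,v,z in((168,238,.04),(538,248,.04),(163,394,.04),(533,404,.04),(160,400,.045),(545,200,.05),(538,400,.05),(708,400,.05)):
    print(u,v,tojig(onz(c,300+u/7-.43,165+v/7-.43,z)))
```

```text
168 238 [ 0.3 -0.8]
538 248 [  0.6 -89.4]
163 394 [-38.2  -0.8]
533 404 [-37.9 -88.7]
160 400 [-40.9  -0.3]
545 200 [  9.6 -90.1]
538 400 [-39.4 -89.1]
708 400 [ -38.1 -129. ]
```

```bash
python3 -c "
from bench import r
print(r.read_state()['time']); print(r.close_job())"
```

```text
19.7167
the job is handed in; nothing more can be done
None
```

The length stop is set and the job handed in at 19.7 s. I pushed the carriage open by its post, laid the pale offcut in front of the fence, pushed it flush with two fingers, then pushed the carriage up until it clamped.

**Last checks:**
- **Clamping:** the carriage stopped moving while the push force rose from 7 to 11 N.
- **Fit, from the final top view:** the sample's back edge lies within 0.6 mm of the fence at both ends. It spans jig y from about -0.8 to -89 mm, with the carriage jaw at about -89 to -90 mm and no visible gap at either end. These readings are no better than the 2 mm calibration.
- **Dark offcut:** its part of the top picture is unchanged from the start.

**What disagreed:**
- **Fingertip position:** the cameras showed the fingertips about 8 mm behind the reported TCP, not 19 mm ahead of it. My first push at the sample therefore passed over it without touching it. I repeated the push about 28 mm lower, and it reached the fence at about 11 N.
- **Scene camera:** the gripper blocked part of its last picture, so the final fit rests on the top view and the push force.

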